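# Find the loaded tumbling barrel by weight and start the tumbler

## Task

One of the three identical closed tumbling barrels is loaded and the other two are empty; they look the same, so find the loaded one by its weight. Lay it gently along the two rollers of the tumbling machine, with each empty barrel left lying on its own wooden rest, and then swing the machine's red switch lever fully over, away from the robot. Do not disturb the mug, the bur block or the jar.

Things in the scene. Friction and masses are not known exactly. Their poses are not given: they have to be found in the camera images.
- barrel_1: closed blue round barrel with black bands and steel end hubs, lying; 58 mm diameter, 110 mm long (122 mm over the hubs); origin at its centre, x along its long axis. Empty it weighs about 0.25 kg, loaded about 0.7 kg; loads are out of sight and differ from start to start
- barrel_2: closed blue round barrel with black bands and steel end hubs, lying; 58 mm diameter, 110 mm long (122 mm over the hubs); origin at its centre, x along its long axis. Empty it weighs about 0.25 kg, loaded about 0.7 kg; loads are out of sight and differ from start to start
- barrel_3: closed blue round barrel with black bands and steel end hubs, lying; 58 mm diameter, 110 mm long (122 mm over the hubs); origin at its centre, x along its long axis. Empty it weighs about 0.25 kg, loaded about 0.7 kg; loads are out of sight and differ from start to start
- rest_1_seat (a point): where this barrel's centre lies on its own wooden V rest (rest N belongs to barrel N), 45 mm above the bench; x runs along the rest (and the barrel's long axis). The rest is fixed, 120 x 66 mm, with two V saddles 45 mm either side of its middle, up to 30 mm high, free between them for fingers
- rest_2_seat (a point): where this barrel's centre lies on its own wooden V rest (rest N belongs to barrel N), 45 mm above the bench; x runs along the rest (and the barrel's long axis). The rest is fixed, 120 x 66 mm, with two V saddles 45 mm either side of its middle, up to 30 mm high, free between them for fingers
- rest_3_seat (a point): where this barrel's centre lies on its own wooden V rest (rest N belongs to barrel N), 45 mm above the bench; x runs along the rest (and the barrel's long axis). The rest is fixed, 120 x 66 mm, with two V saddles 45 mm either side of its middle, up to 30 mm high, free between them for fingers
- cradle (a point): where the centre of a barrel lies once it rests on the tumbling machine's two rollers, 94 mm above the bench; y runs along the rollers, x across them away from the robot, z up. Rollers: black, 20 mm diameter, 154 mm long, 44 mm apart, tops 72 mm above the bench; upright end plates 154 mm apart, 78 mm high
- tumbler: the grey tumbling machine, fixed; origin under the middle of the rollers at bench height, y along the rollers; housing 150 mm wide in x, from y = -190 to +95 mm, deck 42 mm high
- switch (a joint): angle of the red switch lever on the machine's deck beyond the -y end of the rollers (at x = 0, y = -135 mm in the machine's frame): 0 = off, leaning towards the robot (-x of the machine), 1.0 = fully on, leaning away (+x); it stays where it is left
- switch_tip (a point): outer end of the red switch lever, about 80 mm from its pivot; it swings about the machine's y axis
- mug: steel mug, 76 mm diameter, 90 mm high, bystander; origin under its centre
- bur_block: green block with burs, 100 x 60 mm, about 85 mm high, bystander; origin under its centre
- jar: amber glass jar with steel lid, 68 mm diameter, 85 mm high, bystander; origin under its centre
Mind the look-alikes: they are no part of the job. What is shaped like the barrel_3 but pink or yellow is not meant. Leave any pink or yellow look-alike of the barrel_2 alone.

How it is judged:
By the outcome, as a careful person would: the job done as asked, in the order asked, and still so for the second after the job is handed in, with the robot touching nothing.
It also fails if it takes over 72 s, if anything falls off the work surface, if the arm or the gripper's body presses on something with over 40 N, if the wrist force passes 120 N, or if a joint passes its speed limit or range.

## Robot

A 6-joint arm with a two-finger parallel gripper is mounted at the origin on the work surface. World frame = base frame: x ahead of the robot, y to its left, z up, the work surface at z = 0. Lengths are in m, angles in rad, forces in N, time in s.
With the tool pointing down it reaches from about 0.4 to 0.825 m from the base axis. Payload 7 kg.
Tool frame: the origin (TCP) lies at the very end of the fingers, on their centre line; the grasp point (between the pads) lies 19 mm behind it; z points along the fingers, y is the line along which they close (so a half turn about z gives the same grasp; the last joint's range is limited). The gripper opens to 88 mm and grips with 3 to 60 N. Pads are 19 mm wide; open, the fingers measure 130 mm over their backs; the gripper's body (78 mm by 193 mm) begins 47 mm behind the grasp point.
Start: joints at [-0.996, 0.359, 0.012, 0, -1.224, -0.288], TCP at [0.191, -0.647, 0.227] pointing down, gripper open.
Joint ranges: [-3.07, 3.07], [-1.43, 2.12], [-1.02, 1.25], [-3.03, 1.67], [-3.05, -0], [-3.03, 3.03]. Speed limits (rad/s): [2.39, 2.39, 3.01, 3.14, 3.14, 3.14].

## Interface

Orientations are given as [roll, pitch, yaw] about the fixed x, y, z axes, in that order (R = Rz(yaw) Ry(pitch) Rx(roll)).
In Python, from station import * gives the robot as it stands.
- The arm moves only by the tool servo_tool, never from a script. Its argument "moves" is a list of rows, each an object of numbers: "jaw": the opening, from 0 (shut) to 1 (fully open); "dx", "dy", "dz": the shift along the world's x, y, z in m; "roll": the turn about the world's z in degrees. A call has exactly 10 rows; each row shifts and turns the commanded pose from where the row before left it; what a row does not reach is not made up. A row lasts 1/8 s, in which the tool goes at most 62.5 mm and 10.7 degrees, less where a joint would pass 70% of its speed; a pose out of reach is approached as far as the arm can. A call with a gripper value outside its range is refused whole. The fingers move at their own pace and stop on an object; "newtons" is the grip in N (left out, the last holds). Time passes only in rows, so rows that do not move let the fingers close, or fill a call up. It gives the time, the measured TCP pose, the force, the opening and the grip force at its end, in the units of the state.
- get_state(): the state, without advancing time (a new reading comes with each control period).
- grab_frame(name): name is "scene" or "top"; returns (picture, depth): 400x640x3 uint8, red, green, blue; 400x640 float32, m along the optical axis (not along the pixel's ray), 0 where there is no reading.
- calibration(name): a dict with "intrinsics" (3x3 intrinsics, pixels), "k1" (the pictures are not rectified: a ray, as slopes to the right and down, at radius r is drawn at 1 + k1 r^2 times it, then the intrinsics apply), "R" (3x3) and "t" (3): a world point X has camera coordinates R X + t. Camera axes: x right, y down, z forward; pixel columns grow to the right and rows downward; lengths in m; the calibration is good to about 2 mm. A picture is of the moment at which its call begins. calibration takes no time and is no camera call.
- job_done(): hands the job in; it is judged then, once.
The state is a dict: "t": time; "q": joint angles; "qd": joint speeds; "joint_efforts": joint torques, N m; "eef_pos": TCP position; "ee_rot": TCP orientation; "force": force on the tool from outside, world axes, zero at the start; "moment": the same for the moment, N m; "width": finger opening in m; "gripper_force": force on a finger pad.
Only numpy, scipy, OpenCV 4.12 (cv2) and the standard library are available. Lean on these libraries where they do the work, as an engineer would, in place of code of your own. Each camera call takes 0.05 s, during which the arm holds its last target. There are 200 camera calls.

## Working session

There is one attempt and no reset: what is moved stays moved. The work goes in short steps, Python scripts to look and compute and a tool call to move; the robot and the scene stay as the last step left them, time stands still between calls to the robot, and variables do not carry over. Pictures are saved under pics/ and viewed, at most 10 in all, crops included, and the job is handed in when it is done.

Besides the shell and the picture viewer there is one more tool, called after "Call:" in YAML: its name, and indented under it one key for each argument. servo_tool: Moves the arm, as the interface text tells. Its arguments: {"type":"object","properties":{"moves":{"type":"array","items":{"type":"object","properties":{"jaw":{"type":"number"},"dx":{"type":"number"},"dy":{"type":"number"},"dz":{"type":"number"},"roll":{"type":"number"}}}},"newtons":{"type":"number"}},"required":["moves"]}

```bash
mkdir -p pics; cat > h.py <<'E'
from station import *
import numpy as np, cv2
def unproj(name,depth,us,vs):
    c=calibration(name);K=np.array(c["intrinsics"]);R=np.array(c["R"]);t=np.array(c["t"])
    p=cv2.undistortPoints(np.stack([us,vs],-1).astype(np.float64).reshape(-1,1,2),K,np.array([c["k1"],0,0,0,0.])).reshape(-1,2)
    d=depth[np.asarray(vs).astype(int),np.asarray(us).astype(int)]
    return (np.c_[p*d[:,None],d]-t)@R
def cloud(name,depth):
    v,u=np.mgrid[0:400,0:640]
    return unproj(name,depth,u.ravel(),v.ravel()).reshape(400,640,3)
E
python3 - <<'E'
from h import *
for n in("scene","top"):
    p,d=grab_frame(n); cv2.imwrite(f"pics/{n}0.png",p[...,::-1]); np.savez(f"{n}0.npz",p=p,d=d)
    c=calibration(n); print(n,c["intrinsics"],c["k1"],-np.array(c["R"]).T@c["t"],np.array(c["R"])[2])
print(get_state())
E
```

```text
scene [[449.41142897   0.         325.35636965]
 [  0.         449.41142897 202.64743657]
 [  0.           0.           1.        ]] -0.10878148089173956 [1.25556853 0.58015705 1.03220601] [-0.56607722 -0.41774827 -0.71066375]
top [[373.58008473   0.         316.13577962]
 [  0.         373.58008473 196.70353997]
 [  0.           0.           1.        ]] 0.0016249696211911601 [0.3876006  0.02459955 1.31362812] [ 0.12710394  0.01176947 -0.99181957]
{'t': 0.1, 'q': array([-9.95917317e-01,  3.59357391e-01,  1.11351322e-02, -3.17837113e-04,
       -1.22410461e+00, -2.88118214e-01]), 'qd': array([-0.00033267, -0.00308515,  0.00254028,  0.00194809, -0.00191377,
       -0.00099282]), 'joint_efforts': array([-1.51527587e-03, -5.84163880e+01,  2.93750328e+01,  7.01551124e+00,
        1.01531067e-02, -7.89420778e-05]), 'eef_pos': array([ 0.19078029, -0.64701007,  0.22568078]), 'ee_rot': array([ 3.14004029e+00, -1.48459415e-04, -2.85493997e+00]), 'force': array([ 0.16275152,  0.61200997, -0.14583207]), 'moment': array([-0.06691403, -0.04936536,  0.04277261]), 'gripper_force': 0.0, 'width': 0.0875822361361367}
```

View pics/scene0.png

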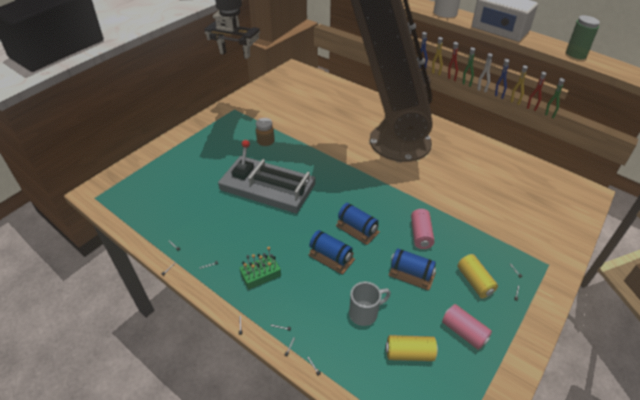

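View pics/top0.png

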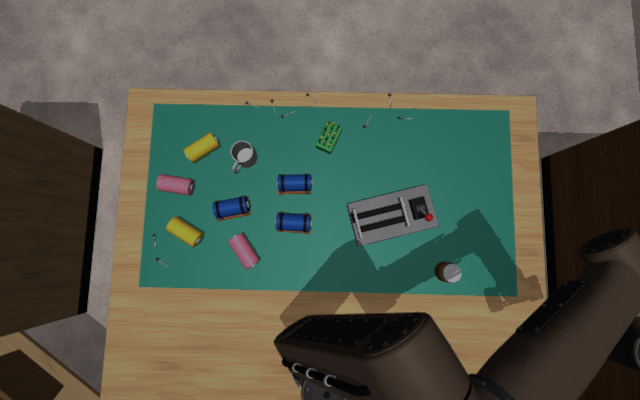

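The top view shows blue barrels at (232,207), (295,183) and (294,223), the tumbler around (393,213) with its red lever tip at (429,217), the jar at (448,271), the mug at (242,155) and the bur block at (329,137). Next I'll measure them in both views.

```bash
python3 - <<'E'
from h import *
for n in("scene","top"):
    z=np.load(f"{n}0.npz");p=z["p"];d=z["d"];C=cloud(n,d);hsv=cv2.cvtColor(p,cv2.COLOR_RGB2HSV)
    X=C[...,0];ok=(d>0)&(X>.2)&(X<.95)&(abs(C[...,1])<.7)
    flat=ok&(abs(C[...,2])<.01)&(hsv[...,0]>60)&(hsv[...,0]<95);print(n,"bench z",np.median(C[flat][:,2]))
    m=(ok&(hsv[...,0]>105)&(hsv[...,0]<130)&(hsv[...,1]>150)&(hsv[...,2]>60)&(C[...,2]>.02)).astype(np.uint8)
    m=cv2.morphologyEx(m,cv2.MORPH_CLOSE,np.ones((7,7)))
    k,L,S,_=cv2.connectedComponentsWithStats(m)
    for i in range(1,k):
        if S[i,4]<150: continue
        c=C[(L==i)].mean(0)
        q=C[ok&(np.hypot(X-c[0],C[...,1]-c[1])<.075)&(C[...,2]>.05)&(C[...,2]<.09)]
        r=cv2.minAreaRect((q[:,:2]*1000).astype(np.float32)); 
        print(" barrel",S[i],c.round(3),"rect",np.round(r[0],1),np.round(r[1],1),round(r[2],1),"ztop",np.percentile(q[:,2],[90,97]).round(4))
    red=ok&((hsv[...,0]<6)|(hsv[...,0]>174))&(hsv[...,1]>170)&(hsv[...,2]>90)&(C[...,2]>.05)&(C[...,1]<0)
    print(" red",C[red].mean(0).round(4) if red.any() else None,red.sum(),C[red].min(0).round(3),C[red].max(0).round(3))
    # housing deck & plates
    B=ok&(C[...,1]>-.45)&(C[...,1]<0)&(X>.4)&(X<.75)
    for nm,a,b in(("deck",.036,.047),("tops",.060,.074),("plate",.075,.082)):
        q=C[B&(C[...,2]>a)&(C[...,2]<b)]
        r=cv2.minAreaRect((q[:,:2]*1000).astype(np.float32)); print(" ",nm,len(q),np.round(r[0],1),np.round(r[1],1),round(r[2],1))
E
```

```text
scene bench z -3.667080882964417e-06
 barrel [339 203  37  29 502] [0.48  0.122 0.07 ] rect [469.1 119.9] [ 57.2 118.4] 0.8 ztop [0.0735 0.0749]
 barrel [311 231  39  31 618] [0.616 0.123 0.071] rect [603.1 120.6] [ 56.6 117.1] 5.3 ztop [0.0739 0.0751]
 barrel [393 249  42  27 598] [0.527 0.336 0.074] rect [514.6 334.5] [ 56.  121.1] 9.7 ztop [0.073  0.0748]
 red [ 0.4887 -0.3106  0.1429] 7 [ 0.484 -0.315  0.139] [ 0.494 -0.307  0.149]
  deck 1568 [ 604.2 -190. ] [380.7 289.9] 16.2
  tops 801 [ 614.1 -172.4] [352.9 256.1] 16.7
  plate 140 [ 541.6 -106.3] [376.  212.4] 58.5
top bench z -7.547929996415077e-05
 barrel [278 175  33  16 515] [0.592 0.114 0.08 ] rect [598.4 114.8] [ 56.1 120.1] 1.1 ztop [0.0739 0.0757]
 barrel [213 196  35  22 518] [0.505 0.328 0.072] rect [509.6 327.7] [ 56.6 117.7] 12.1 ztop [0.0738 0.0758]
 barrel [276 213  34  18 528] [0.461 0.115 0.068] rect [462.2 114. ] [119.3  57.2] 88.0 ztop [0.074 0.076]
 red [ 0.4811 -0.3146  0.1434] 39 [ 0.472 -0.326  0.131] [ 0.491 -0.306  0.152]
  deck 2377 [ 602.7 -189.3] [385.  288.4] 17.8
  tops 827 [ 612.2 -174.3] [345.5 253. ] 16.7
  plate 171 [ 541.4 -107.2] [385.  204.3] 56.9
```

```bash
python3 - <<'E'
from h import *
from scipy.optimize import least_squares
G={"scene":[(.469,.120),(.603,.1205),(.5145,.3345)],"top":[(.462,.114),(.598,.115),(.5095,.328)]}
for n in("scene","top"):
    z=np.load(f"{n}0.npz");p=z["p"];d=z["d"];C=cloud(n,d);hsv=cv2.cvtColor(p,cv2.COLOR_RGB2HSV)
    X=C[...,0];Y=C[...,1];Z=C[...,2]
    for c in G[n]:
        q=C[(d>0)&(np.hypot(X-c[0],Y-c[1])<.075)&(Z>.052)&(Z<.085)]
        # cylinder axis fit r=.029
        def f(s):
            a=np.array([-np.sin(s[3]),np.cos(s[3]),0]);v=q-[s[0],c[1],s[1]];v=v-np.outer(v@a,a);return np.linalg.norm(v,axis=1)-s[2]
        s=least_squares(f,[c[0],.045,.029,0.1],loss="soft_l1",f_scale=.001).x
        a=np.array([-np.sin(s[3]),np.cos(s[3])]);l=(q[:,:2]-[s[0],c[1]])@a;lo,hi=np.percentile(l,[1,99]);m=np.array([s[0],c[1]])+a*(lo+hi)/2
        print(n,"ctr",m.round(4),"z",s[1].round(4),"r",s[2].round(4),"yaw",np.degrees(s[3]).round(1),"len",(hi-lo).round(4))
    m=((d>0)&(Z>.034)&(Z<.1)&(hsv[...,1]<90)&(X>.45)&(X<.72)&(Y<-.02)&(Y>-.36)).astype(np.uint8)
    k,L,S,_=cv2.connectedComponentsWithStats(m);i=1+np.argmax(S[1:,4]);M=L==i
    q=C[M];r=cv2.minAreaRect((q[:,:2]*1000).astype(np.float32));print(" housing",S[i],np.round(r[0],1),np.round(r[1],1),round(r[2],1))
    th=np.radians(min(r[2],90-r[2]));cx=np.array([.6,-.18]);ct=np.array(r[0])/1000
    ex=np.array([np.cos(th),np.sin(th)]);ey=np.array([-np.sin(th),np.cos(th)])
    o=ct+ey*.0475; print(" origin est",o.round(4),np.degrees(th).round(1))
    B=(d>0)&(abs((C[...,:2]-o)@ex)<.085)&(abs((C[...,:2]-o)@ey)<.2)
    for nm,a,b in(("roll",.066,.0735),("plate",.0755,.0815)):
        q=C[B&(Z>a)&(Z<b)];x=(q[:,:2]-o)@ex*1e3;y=(q[:,:2]-o)@ey*1e3
        print(" ",nm,"x",np.histogram(x,np.arange(-60,61,6))[0],"y",np.histogram(y,np.arange(-108,109,8))[0])
E
```

```text
scene ctr [0.4641 0.1197] z 0.0448 r 0.0282 yaw -2.1 len 0.1121
scene ctr [0.6001 0.1197] z 0.0449 r 0.0284 yaw 2.9 len 0.1118
scene ctr [0.5105 0.3339] z 0.0427 r 0.0298 yaw 12.2 len 0.113
 housing [ 219  156   89   52 2500] [ 498.5 -220.9] [156.5 286.7] 15.1
 origin est [ 0.4861 -0.175 ] 15.1
  roll x [ 0  3  1  3 12 36 84 68 11  8 12 21 44 66 89 37 11  6  2  0] y [ 0  0  3 24 18 18 21 16 19 14 19 13 17 13 20 18 17 19 19 19 22 19 14  5
 26 10  0]
  plate x [ 0  3  4  3  6  5  4  6  6 16 15  6 12  8  8  8  4  4  3  0] y [ 0  0  6 37  2  0  0  0  0  0  0  0  0  0  0  0  0  0  0  0  0  0  0 30
 17  5  0]
top ctr [0.463  0.1146] z 0.0443 r 0.0287 yaw -2.7 len 0.1137
top ctr [0.5992 0.1139] z 0.0443 r 0.0286 yaw 2.5 len 0.1123
top ctr [0.5099 0.3283] z 0.0442 r 0.0287 yaw 12.1 len 0.1118
 housing [ 348  184   86   45 2782] [ 496.4 -222.9] [149.1 284.1] 14.9
 origin est [ 0.4841 -0.177 ] 14.9
  roll x [ 0  1  2  2 28 83 85 55 15 10 14 20 75 86 82 15  3  1  0  0] y [ 0  0  1 19 19 19 23 22 21 17 18 23 23 19 20 21 20 21 19 24 16 19 21  8
 17  2  0]
  plate x [ 0  1  3  6  8  9 11 10  9 16 14 12  9 12  6  8  7  5  1  0] y [ 0  0  9 48  0  1  0  0  0  0  1  0  0  2  3  0  2  2  2  0  0  0  1 43
 11  2  0]
```

Call:
servo_tool:
  moves:
    - {"dx":0.03,"dy":0.06,"dz":0.01,"roll":9}
    - {"dx":0.03,"dy":0.06,"dz":0.01,"roll":9}
    - {"dx":0.03,"dy":0.06,"dz":0.01,"roll":9}
    - {"dx":0.03,"dy":0.06,"dz":0.01,"roll":9}
    - {"dx":0.03,"dy":0.06,"dz":0.01,"roll":9}
    - {"dx":0.03,"dy":0.06,"dz":0.01,"roll":9}
    - {"dx":0.03,"dy":0.06,"roll":9}
    - {"dx":0.03,"dy":0.06,"roll":9}
    - {"dx":0.03,"dy":0.06}
    - {"dx":0.03,"dy":0.06}

```text
$.moves[0]: bad value
```

The two views agree to about 5 mm:

| Item | x, y (m) | Yaw |
|---|---|---|
| Barrel A | (.4635, .117) | −2.5° |
| Barrel B | (.600, .117) | 2.7° |
| Barrel C | (.510, .331) | 12° |
| Cradle | (.485, −.176) | 15° |
| Lever tip | (.485, −.313, .143) | – |

All three barrel centres are at z ≈ .045.

Call:
servo_tool:
  moves:
    - {"dx":0.04,"dy":0.055,"dz":0,"roll":7.1,"jaw":1}
    - {"dx":0.04,"dy":0.055,"dz":0,"roll":7.1,"jaw":1}
    - {"dx":0.03,"dy":0.055,"dz":0,"roll":7.1,"jaw":1}
    - {"dx":0.03,"dy":0.055,"dz":0,"roll":7.1,"jaw":1}
    - {"dx":0.03,"dy":0.055,"dz":0,"roll":7.1,"jaw":1}
    - {"dx":0.03,"dy":0.055,"dz":0,"roll":7.1,"jaw":1}
    - {"dx":0.03,"dy":0.055,"dz":0,"roll":7.1,"jaw":1}
    - {"dx":0.02,"dy":0.055,"dz":0,"roll":7.1,"jaw":1}
    - {"dx":0.02,"dy":0.055,"dz":0,"roll":7.1,"jaw":1}
    - {"dx":0,"dy":0.055,"dz":0,"roll":7.1,"jaw":1}
  newtons: 30

```text
t: 1.35
eef_pos: [0.4548, -0.1049, 0.2262]
ee_rot: [3.141, -0.0, -1.611]
force: [0.0, -0.2, -0.3]
width: 0.0879
gripper_force: 0.0
```

Call:
servo_tool:
  moves:
    - {"dx":0.003,"dy":0.055,"dz":0,"roll":0,"jaw":1}
    - {"dx":0.003,"dy":0.055,"dz":0,"roll":0,"jaw":1}
    - {"dx":0.003,"dy":0.055,"dz":0,"roll":0,"jaw":1}
    - {"dx":0,"dy":0.04,"dz":-0.02,"roll":0,"jaw":1}
    - {"dx":0,"dy":0.017,"dz":-0.035,"roll":0,"jaw":1}
    - {"dx":0,"dy":0,"dz":-0.035,"roll":0,"jaw":1}
    - {"dx":0,"dy":0,"dz":-0.035,"roll":0,"jaw":1}
    - {"dx":0,"dy":0,"dz":-0.03,"roll":0,"jaw":1}
    - {"dx":0,"dy":0,"dz":-0.025,"roll":0,"jaw":1}
    - {"dx":0,"dy":0,"dz":-0.015,"roll":0,"jaw":1}

```text
t: 2.6
eef_pos: [0.4623, 0.1145, 0.0301]
ee_rot: [3.14, -0.001, -1.616]
force: [-0.2, 0.1, 0.8]
width: 0.0876
gripper_force: 0.0
```

Call:
servo_tool:
  moves:
    - {"dx":0,"dy":0,"dz":0,"roll":0,"jaw":0.6}
    - {"dx":0,"dy":0,"dz":0,"roll":0,"jaw":0.6}
    - {"dx":0,"dy":0,"dz":0,"roll":0,"jaw":0.6}
    - {"dx":0,"dy":0,"dz":0,"roll":0,"jaw":0.6}
    - {"dx":0,"dy":0,"dz":0,"roll":0,"jaw":0.6}
    - {"dx":0,"dy":0,"dz":0,"roll":0,"jaw":0.6}
    - {"dx":0,"dy":0,"dz":0,"roll":0,"jaw":0.6}
    - {"dx":0,"dy":0,"dz":0,"roll":0,"jaw":0.6}
    - {"dx":0,"dy":0,"dz":0,"roll":0,"jaw":0.6}
    - {"dx":0,"dy":0,"dz":0,"roll":0,"jaw":0.6}

```text
t: 3.85
eef_pos: [0.4627, 0.1151, 0.0321]
ee_rot: [3.141, 0.0, -1.616]
force: [-5.4, 1.8, 6.3]
width: 0.0559
gripper_force: 30.0
```

Call:
servo_tool:
  moves:
    - {"dx":0,"dy":0,"dz":0.004,"roll":0,"jaw":0.55}
    - {"dx":0,"dy":0,"dz":0.006,"roll":0,"jaw":0.55}
    - {"dx":0,"dy":0,"dz":0.01,"roll":0,"jaw":0.55}
    - {"dx":0,"dy":0,"dz":0.01,"roll":0,"jaw":0.55}
    - {"dx":0,"dy":0,"dz":0.01,"roll":0,"jaw":0.55}
    - {"dx":0,"dy":0,"dz":0,"roll":0,"jaw":0.55}
    - {"dx":0,"dy":0,"dz":0,"roll":0,"jaw":0.55}
    - {"dx":0,"dy":0,"dz":0,"roll":0,"jaw":0.55}
    - {"dx":0,"dy":0,"dz":0,"roll":0,"jaw":0.55}
    - {"dx":0,"dy":0,"dz":0,"roll":0,"jaw":0.55}

```text
t: 5.1
eef_pos: [0.463, 0.115, 0.0714]
ee_rot: [3.141, -0.0, -1.616]
force: [-0.4, 0.4, -2.3]
width: 0.0556
gripper_force: 30.0
```

```bash
python3 - <<'E'
from h import *
for n in("scene","top"):
    p,d=grab_frame(n); s=get_state(); print(s["force"],s["moment"],s["joint_efforts"][1:4],s["gripper_force"],s["width"])
    if n=="scene": cv2.imwrite("pics/s1.png",cv2.resize(p[150:330,250:500,::-1],(750,540)))
    np.savez(f"{n}1.npz",p=p,d=d)
E
```

```text
[ 0.26905849  0.01163728 -2.99826601] [0.04175685 0.04847659 0.0131364 ] [-38.95021319  22.12340891   5.43744922] 29.978036102838814 0.05577732404938717
[-0.5257242   0.13499318 -2.2727917 ] [-0.04257567  0.06118457  0.03918301] [-38.93702388  22.1285677    5.43847114] 29.97788389096968 0.05526924339597667
```

View pics/s1.png

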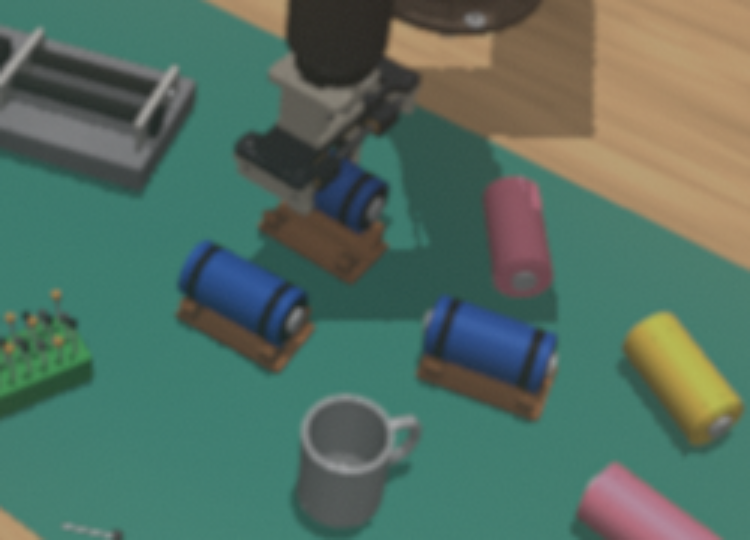

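The crop shows barrel A held clear above its rest, at about (350,190). It weighs about 2.5 N, so it's empty. I'll put it back.

Call:
servo_tool:
  moves:
    - {"dx":0,"dy":0,"dz":-0.015,"roll":0,"jaw":0.55}
    - {"dx":0,"dy":0,"dz":-0.012,"roll":0,"jaw":0.55}
    - {"dx":0,"dy":0,"dz":-0.007,"roll":0,"jaw":0.55}
    - {"dx":0,"dy":0,"dz":-0.003,"roll":0,"jaw":0.55}
    - {"dx":0,"dy":0,"dz":-0.002,"roll":0,"jaw":0.55}
    - {"dx":0,"dy":0,"dz":-0.001,"roll":0,"jaw":0.55}
    - {"dx":0,"dy":0,"dz":0,"roll":0,"jaw":0.55}
    - {"dx":0,"dy":0,"dz":0,"roll":0,"jaw":0.66}
    - {"dx":0,"dy":0,"dz":0,"roll":0,"jaw":0.7}
    - {"dx":0,"dy":0,"dz":0,"roll":0,"jaw":0.8}

```text
t: 6.45
eef_pos: [0.4634, 0.1152, 0.0317]
ee_rot: [-3.141, 0.0, -1.616]
force: [-0.3, 0.1, 0.4]
width: 0.0667
gripper_force: 0.0
```

Call:
servo_tool:
  moves:
    - {"dx":0,"dy":0,"dz":0,"roll":0,"jaw":1}
    - {"dx":0,"dy":0,"dz":0,"roll":0,"jaw":1}
    - {"dx":0,"dy":0,"dz":0,"roll":0,"jaw":1}
    - {"dx":0,"dy":0,"dz":0.015,"roll":0,"jaw":1}
    - {"dx":0,"dy":0,"dz":0.03,"roll":0,"jaw":1}
    - {"dx":0,"dy":0,"dz":0.04,"roll":0,"jaw":1}
    - {"dx":0.02,"dy":0,"dz":0.02,"roll":1.2,"jaw":1}
    - {"dx":0.04,"dy":0,"dz":0,"roll":2,"jaw":1}
    - {"dx":0.04,"dy":0,"dz":0,"roll":2,"jaw":1}
    - {"dx":0.037,"dy":0,"dz":0,"roll":0,"jaw":1}

```text
t: 7.7
eef_pos: [0.6014, 0.115, 0.1365]
ee_rot: [-3.141, 0.0, -1.524]
force: [0.6, 0.3, 0.5]
width: 0.0875
gripper_force: 0.0
```

Call:
servo_tool:
  moves:
    - {"dx":0,"dy":0,"dz":-0.02,"roll":0,"jaw":1}
    - {"dx":0,"dy":0,"dz":-0.03,"roll":0,"jaw":1}
    - {"dx":0,"dy":0,"dz":-0.03,"roll":0,"jaw":1}
    - {"dx":0,"dy":0,"dz":-0.018,"roll":0,"jaw":1}
    - {"dx":0,"dy":0,"dz":-0.008,"roll":0,"jaw":1}
    - {"dx":0,"dy":0,"dz":0,"roll":0,"jaw":0.7}
    - {"dx":0,"dy":0,"dz":0,"roll":0,"jaw":0.6}
    - {"dx":0,"dy":0,"dz":0,"roll":0,"jaw":0.55}
    - {"dx":0,"dy":0,"dz":0,"roll":0,"jaw":0.55}
    - {"dx":0,"dy":0,"dz":0,"roll":0,"jaw":0.55}

```text
t: 8.95
eef_pos: [0.5992, 0.115, 0.0311]
ee_rot: [3.14, 0.0, -1.525]
force: [-5.7, 0.3, 5.8]
width: 0.0559
gripper_force: 30.0
```

Call:
servo_tool:
  moves:
    - {"dx":0,"dy":0,"dz":0.004,"roll":0,"jaw":0.55}
    - {"dx":0,"dy":0,"dz":0.006,"roll":0,"jaw":0.55}
    - {"dx":0,"dy":0,"dz":0.01,"roll":0,"jaw":0.55}
    - {"dx":0,"dy":0,"dz":0.01,"roll":0,"jaw":0.55}
    - {"dx":0,"dy":0,"dz":0.01,"roll":0,"jaw":0.55}
    - {"dx":0,"dy":0,"dz":0,"roll":0,"jaw":0.55}
    - {"dx":0,"dy":0,"dz":0,"roll":0,"jaw":0.55}
    - {"dx":0,"dy":0,"dz":0,"roll":0,"jaw":0.55}
    - {"dx":0,"dy":0,"dz":0,"roll":0,"jaw":0.55}
    - {"dx":0,"dy":0,"dz":0,"roll":0,"jaw":0.55}

```text
t: 10.2
eef_pos: [0.6, 0.115, 0.0703]
ee_rot: [3.141, -0.0, -1.525]
force: [-0.1, 0.5, -1.5]
width: 0.0557
gripper_force: 30.0
```

Barrel B is empty as well, at about 2 N. It goes back, and then I'll try C.

Call:
servo_tool:
  moves:
    - {"dx":0,"dy":0,"dz":-0.015,"roll":0,"jaw":0.55}
    - {"dx":0,"dy":0,"dz":-0.012,"roll":0,"jaw":0.55}
    - {"dx":0,"dy":0,"dz":-0.007,"roll":0,"jaw":0.55}
    - {"dx":0,"dy":0,"dz":-0.003,"roll":0,"jaw":0.55}
    - {"dx":0,"dy":0,"dz":-0.002,"roll":0,"jaw":0.55}
    - {"dx":0,"dy":0,"dz":-0.001,"roll":0,"jaw":0.55}
    - {"dx":0,"dy":0,"dz":0,"roll":0,"jaw":0.55}
    - {"dx":0,"dy":0,"dz":0,"roll":0,"jaw":0.66}
    - {"dx":0,"dy":0,"dz":0,"roll":0,"jaw":0.7}
    - {"dx":0,"dy":0,"dz":0,"roll":0,"jaw":0.8}

```text
t: 11.45
eef_pos: [0.6006, 0.1152, 0.0308]
ee_rot: [-3.141, 0.0, -1.525]
force: [-0.3, 0.2, -0.2]
width: 0.0661
gripper_force: 0.0
```

Call:
servo_tool:
  moves:
    - {"dx":0,"dy":0,"dz":0,"roll":0,"jaw":1}
    - {"dx":0,"dy":0,"dz":0,"roll":0,"jaw":1}
    - {"dx":0,"dy":0,"dz":0,"roll":0,"jaw":1}
    - {"dx":0,"dy":0,"dz":0.015,"roll":0,"jaw":1}
    - {"dx":0,"dy":0,"dz":0.03,"roll":0,"jaw":1}
    - {"dx":0,"dy":0,"dz":0.04,"roll":0,"jaw":1}
    - {"dx":-0.02,"dy":0.045,"dz":0.03,"roll":2.5,"jaw":1}
    - {"dx":-0.02,"dy":0.055,"dz":0,"roll":3,"jaw":1}
    - {"dx":-0.025,"dy":0.055,"dz":0,"roll":3,"jaw":1}
    - {"dx":-0.025,"dy":0.06,"dz":0,"roll":1,"jaw":1}

```text
t: 12.7
eef_pos: [0.5104, 0.3294, 0.1472]
ee_rot: [-3.14, 0.001, -1.358]
force: [1.2, 0.7, 0.1]
width: 0.0876
gripper_force: 0.0
```

Call:
servo_tool:
  moves:
    - {"dx":0,"dy":0,"dz":-0.03,"roll":0,"jaw":1}
    - {"dx":0,"dy":0,"dz":-0.03,"roll":0,"jaw":1}
    - {"dx":0,"dy":0,"dz":-0.03,"roll":0,"jaw":1}
    - {"dx":0,"dy":0,"dz":-0.018,"roll":0,"jaw":1}
    - {"dx":0,"dy":0,"dz":-0.007,"roll":0,"jaw":1}
    - {"dx":0,"dy":0,"dz":0,"roll":0,"jaw":0.7}
    - {"dx":0,"dy":0,"dz":0,"roll":0,"jaw":0.6}
    - {"dx":0,"dy":0,"dz":0,"roll":0,"jaw":0.55}
    - {"dx":0,"dy":0,"dz":0,"roll":0,"jaw":0.55}
    - {"dx":0,"dy":0,"dz":0,"roll":0,"jaw":0.55}
  newtons: 40

```text
t: 13.95
eef_pos: [0.5105, 0.3277, 0.0311]
ee_rot: [3.141, 0.0, -1.359]
force: [-5.7, 0.1, 6.1]
width: 0.0557
gripper_force: 40.0
```

Call:
servo_tool:
  moves:
    - {"dx":0,"dy":0,"dz":0.004,"roll":0,"jaw":0.55}
    - {"dx":0,"dy":0,"dz":0.006,"roll":0,"jaw":0.55}
    - {"dx":0,"dy":0,"dz":0.01,"roll":0,"jaw":0.55}
    - {"dx":0,"dy":0,"dz":0.01,"roll":0,"jaw":0.55}
    - {"dx":0,"dy":0,"dz":0.01,"roll":0,"jaw":0.55}
    - {"dx":0,"dy":0,"dz":0,"roll":0,"jaw":0.55}
    - {"dx":0,"dy":0,"dz":0,"roll":0,"jaw":0.55}
    - {"dx":0,"dy":0,"dz":0,"roll":0,"jaw":0.55}
    - {"dx":0,"dy":0,"dz":0,"roll":0,"jaw":0.55}
    - {"dx":0,"dy":0,"dz":0,"roll":0,"jaw":0.55}

```text
t: 15.2
eef_pos: [0.511, 0.3276, 0.0703]
ee_rot: [3.141, -0.0, -1.359]
force: [0.3, -0.1, -6.1]
width: 0.0554
gripper_force: 40.0
```

```bash
python3 - <<'E'
from h import *
for n in("scene","top"):
    p,d=grab_frame(n); s=get_state(); print(s["force"],s["moment"],s["gripper_force"],s["width"])
    np.savez(f"{n}2.npz",p=p,d=d)
    cv2.imwrite(f"pics/{n}2.png",cv2.resize(p[130:330,180:500,::-1],(800,500)))
E
```

```text
[-0.17958216 -0.02954032 -5.9464292 ] [-0.00844294  0.07024185  0.04324665] 39.99816339695826 0.055747876711309145
[ 0.4167873  -0.54172835 -6.45973878] [-0.01320121  0.08091486 -0.03306671] 39.99840014381334 0.05587739288744293
```

View pics/scene2.png

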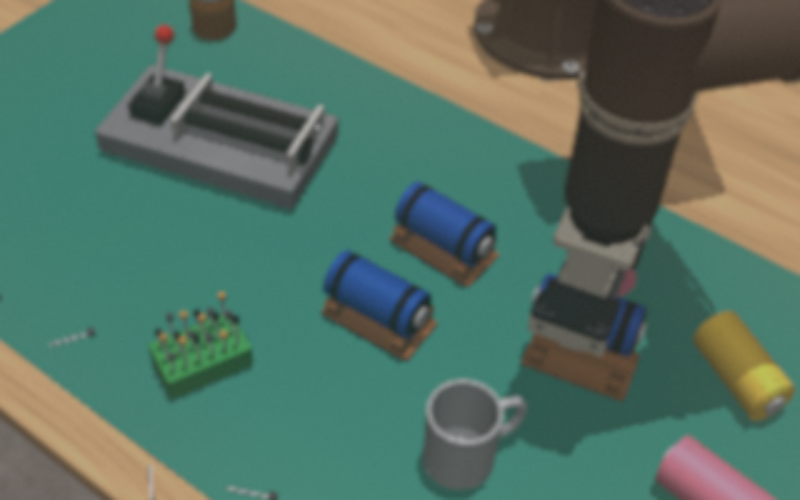

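Barrel C weighs about 6.2 N, so it's the loaded one. The crop shows it lifted off its rest at about (590,315), with A and B seated on theirs. Before moving I'll refine the roller fit.

```bash
python3 - <<'E'
from h import *
from scipy.optimize import least_squares
for n in("scene","top"):
  for k in (1,2):
    z=np.load(f"{n}{k}.npz");d=z["d"];C=cloud(n,d);th=np.radians(15);o=np.array([.485,-.176])
    u=(C[...,:2]-o)@[np.cos(th),np.sin(th)];v=(C[...,:2]-o)@[-np.sin(th),np.cos(th)]
    m=(d>0)&(abs(v)<.066)&(abs(u)<.045)&(C[...,2]>.060)&(C[...,2]<.08);q=np.c_[u[m],v[m],C[m][:,2]]
    def f(s):
        g=lambda c:np.hypot(q[:,0]-c-s[1]*q[:,1],q[:,2]-s[2])-.01
        a,b=g(s[0]-.022),g(s[0]+.022);return np.where(abs(a)<abs(b),a,b)
    s=least_squares(f,[0,0,.062],loss="soft_l1",f_scale=.001).x
    m=(d>0)&(abs(v)<.1)&(abs(u)<.05)&(C[...,2]>.075)&(C[...,2]<.082);w=v[m]
    print(n,k,len(q),"u0 mm",s[0]*1e3,"dyaw",-np.degrees(s[1]),"zc",s[2],"plates",np.median(w[w<0]),np.median(w[w>0]))
E
```

```text
scene 1 431 u0 mm 0.516611120421748 dyaw 0.15273733623083738 zc 0.061561265295854824 plates -0.08015545879804925 0.0838658922526177
scene 2 435 u0 mm 0.5548266128336454 dyaw 0.2858887315928995 zc 0.06148556831891003 plates -0.07974358152735131 0.0838636942838421
top 1 475 u0 mm -1.6100552900138223 dyaw 0.16743723699654858 zc 0.0617248135272309 plates -0.08108625749077865 0.08023754660432005
top 2 471 u0 mm -1.6566692238175138 dyaw 0.3355173692100686 zc 0.06183986514281778 plates -0.08146492909651319 0.07994718693196927
```

Call:
servo_tool:
  moves:
    - {"dx":0,"dy":0,"dz":0.03,"roll":0,"jaw":0.55}
    - {"dx":0,"dy":0,"dz":0.04,"roll":0,"jaw":0.55}
    - {"dx":0,"dy":0,"dz":0.03,"roll":0,"jaw":0.55}
    - {"dx":0,"dy":-0.02,"dz":0.01,"roll":0,"jaw":0.55}
    - {"dx":0,"dy":-0.04,"dz":0,"roll":0,"jaw":0.55}
    - {"dx":0,"dy":-0.05,"dz":0,"roll":0,"jaw":0.55}
    - {"dx":0,"dy":-0.05,"dz":0,"roll":0,"jaw":0.55}
    - {"dx":0,"dy":-0.05,"dz":0,"roll":0,"jaw":0.55}
    - {"dx":0,"dy":-0.05,"dz":0,"roll":1,"jaw":0.55}
    - {"dx":0,"dy":-0.05,"dz":0,"roll":1,"jaw":0.55}

```text
t: 16.55
eef_pos: [0.5099, 0.0155, 0.1801]
ee_rot: [3.141, 0.0, -1.324]
force: [0.6, 0.2, -7.4]
width: 0.0556
gripper_force: 40.0
```

Call:
servo_tool:
  moves:
    - {"dx":-0.005,"dy":-0.05,"dz":0,"roll":1.1,"jaw":0.55}
    - {"dx":-0.007,"dy":-0.05,"dz":0,"roll":0,"jaw":0.55}
    - {"dx":-0.007,"dy":-0.045,"dz":0,"roll":0,"jaw":0.55}
    - {"dx":-0.0075,"dy":-0.03,"dz":0,"roll":0,"jaw":0.55}
    - {"dx":0,"dy":-0.0185,"dz":0,"roll":0,"jaw":0.55}
    - {"dx":0,"dy":0,"dz":-0.02,"roll":0,"jaw":0.55}
    - {"dx":0,"dy":0,"dz":-0.03,"roll":0,"jaw":0.55}
    - {"dx":0,"dy":0,"dz":-0.02,"roll":0,"jaw":0.55}
    - {"dx":0,"dy":0,"dz":0,"roll":0,"jaw":0.55}
    - {"dx":0,"dy":0,"dz":0,"roll":0,"jaw":0.55}

```text
t: 17.8
eef_pos: [0.4848, -0.1761, 0.1112]
ee_rot: [-3.141, -0.0, -1.305]
force: [0.7, 0.2, -5.8]
width: 0.0553
gripper_force: 40.0
```

```bash
python3 - <<'E'
from h import *
s=get_state();print(s["eef_pos"],s["ee_rot"],s["force"])
p,d=grab_frame("scene"); cv2.imwrite("pics/s3.png",cv2.resize(p[90:240,190:390,::-1],(800,600)))
E
```

```text
[ 0.48479604 -0.17606003  0.111243  ] [-3.14099133e+00 -4.61761055e-04 -1.30486300e+00] [ 0.73722514  0.22449768 -5.80664041]
```

View pics/s3.png

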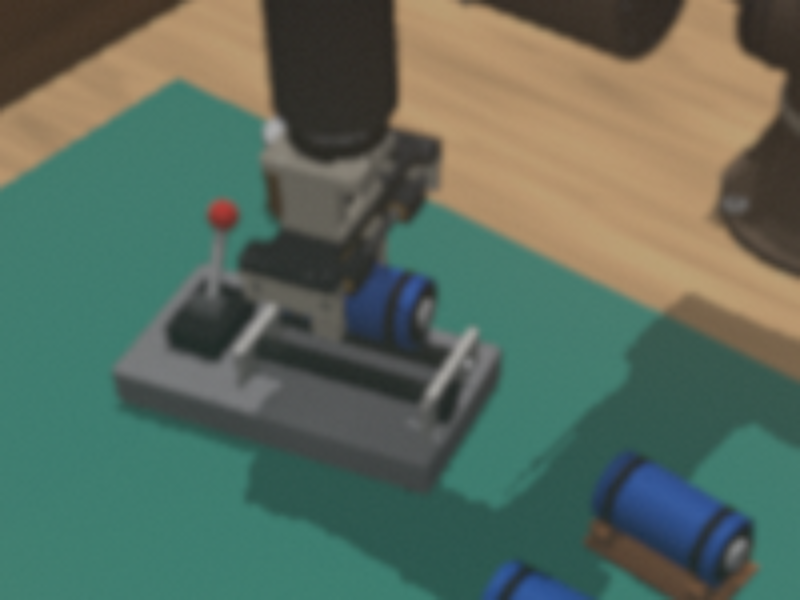

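The crop shows barrel C hanging between the end plates, above the rollers. The lever, with its red knob at (223,213), is clear of the gripper. Now I'll lower it gently.

Call:
servo_tool:
  moves:
    - {"dx":0,"dy":0,"dz":-0.012,"roll":0,"jaw":0.55}
    - {"dx":0,"dy":0,"dz":-0.01,"roll":0,"jaw":0.55}
    - {"dx":0,"dy":0,"dz":-0.004,"roll":0,"jaw":0.55}
    - {"dx":0,"dy":0,"dz":-0.002,"roll":0,"jaw":0.55}
    - {"dx":0,"dy":0,"dz":-0.001,"roll":0,"jaw":0.55}
    - {"dx":0,"dy":0,"dz":-0.001,"roll":0,"jaw":0.55}
    - {"dx":0,"dy":0,"dz":0,"roll":0,"jaw":0.55}
    - {"dx":0,"dy":0,"dz":0,"roll":0,"jaw":0.55}
    - {"dx":0,"dy":0,"dz":0,"roll":0,"jaw":0.55}
    - {"dx":0,"dy":0,"dz":0,"roll":0,"jaw":0.55}

```text
t: 19.1
eef_pos: [0.4846, -0.1758, 0.0806]
ee_rot: [-3.142, -0.0, -1.305]
force: [0.8, -0.5, -6.6]
width: 0.0556
gripper_force: 40.0
```

Call:
servo_tool:
  moves:
    - {"dx":0,"dy":0,"dz":-0.001,"roll":0,"jaw":0.55}
    - {"dx":0,"dy":0,"dz":0,"roll":0,"jaw":0.55}
    - {"dx":0,"dy":0,"dz":-0.001,"roll":0,"jaw":0.55}
    - {"dx":0,"dy":0,"dz":0,"roll":0,"jaw":0.55}
    - {"dx":0,"dy":0,"dz":0,"roll":0,"jaw":0.55}
    - {"dx":0,"dy":0,"dz":0,"roll":0,"jaw":0.55}
    - {"dx":0,"dy":0,"dz":0,"roll":0,"jaw":0.55}
    - {"dx":0,"dy":0,"dz":0,"roll":0,"jaw":0.55}
    - {"dx":0,"dy":0,"dz":0,"roll":0,"jaw":0.55}
    - {"dx":0,"dy":0,"dz":0,"roll":0,"jaw":0.55}

```text
t: 20.35
eef_pos: [0.4847, -0.1759, 0.0803]
ee_rot: [-3.141, -0.001, -1.304]
force: [-7.5, 4.3, 15.5]
width: 0.0557
gripper_force: 40.0
```

Call:
servo_tool:
  moves:
    - {"dx":0,"dy":0,"dz":0.001,"roll":0,"jaw":0.55}
    - {"dx":0,"dy":0,"dz":0,"roll":0,"jaw":0.55}
    - {"dx":0,"dy":0,"dz":0,"roll":0,"jaw":0.66}
    - {"dx":0,"dy":0,"dz":0,"roll":0,"jaw":0.7}
    - {"dx":0,"dy":0,"dz":0,"roll":0,"jaw":0.8}
    - {"dx":0,"dy":0,"dz":0,"roll":0,"jaw":1}
    - {"dx":0,"dy":0,"dz":0,"roll":0,"jaw":1}
    - {"dx":0,"dy":0,"dz":0,"roll":0,"jaw":1}
    - {"dx":0,"dy":0,"dz":0.015,"roll":0,"jaw":1}
    - {"dx":0,"dy":0,"dz":0.025,"roll":0,"jaw":1}

```text
t: 21.6
eef_pos: [0.4841, -0.1758, 0.1202]
ee_rot: [3.14, 0.0, -1.305]
force: [0.7, -0.2, 0.6]
width: 0.0874
gripper_force: 0.0
```

Call:
servo_tool:
  moves:
    - {"dx":0,"dy":0,"dz":0.05,"roll":0,"jaw":1}
    - {"dx":0,"dy":0,"dz":0.05,"roll":0,"jaw":1}
    - {"dx":-0.02,"dy":0,"dz":0,"roll":0,"jaw":0.5}
    - {"dx":-0.02,"dy":-0.03,"dz":0,"roll":0,"jaw":0}
    - {"dx":0,"dy":-0.04,"dz":0,"roll":0,"jaw":0}
    - {"dx":0,"dy":-0.04,"dz":0,"roll":0,"jaw":0}
    - {"dx":0,"dy":-0.04,"dz":0,"roll":0,"jaw":0}
    - {"dx":0,"dy":0,"dz":0,"roll":0,"jaw":0}
    - {"dx":0,"dy":0,"dz":0,"roll":0,"jaw":0}
    - {"dx":0,"dy":0,"dz":0,"roll":0,"jaw":0}

```text
t: 22.85
eef_pos: [0.4445, -0.325, 0.2199]
ee_rot: [-3.141, -0.0, -1.304]
force: [-0.3, 0.2, 0.0]
width: 0.0132
gripper_force: 0.0
```

```bash
python3 - <<'E'
from h import *
from scipy.optimize import least_squares
for n in("scene","top"):
    p,d=grab_frame(n); np.savez(f"{n}4.npz",p=p,d=d)
    C=cloud(n,d);hsv=cv2.cvtColor(p,cv2.COLOR_RGB2HSV);z=C[...,2]
    b=(d>0)&(hsv[...,0]>105)&(hsv[...,0]<130)&(hsv[...,1]>150)&(hsv[...,2]>60)&(z>.06)&(C[...,1]<-.05)
    q=C[b];print(n,"blue",len(q),q.mean(0) if len(q) else "", np.percentile(q[:,2],97) if len(q) else "")
    r=(d>0)&((hsv[...,0]<6)|(hsv[...,0]>174))&(hsv[...,1]>150)&(hsv[...,2]>70)&(z>.1)&(z<.17)&(C[...,1]<-.2)
    print(" red",r.sum(),C[r].mean(0) if r.any() else "")
s=get_state();print(s["eef_pos"],s["force"],s["width"])
p=np.load("scene4.npz")["p"]; cv2.imwrite("pics/s4.png",cv2.resize(p[90:240,190:390,::-1],(800,600)))
E
```

```text
scene blue 149 [ 0.49357912 -0.17192863  0.11948098] 0.12570710653935188
 red 37 [-0.0790462  -0.3346888   0.14566835]
top blue 118 [ 0.47368166 -0.13586212  0.1175624 ] 0.12481458141695574
 red 0 
[ 0.44467783 -0.32500493  0.21990207] [0.16758889 0.28671363 0.4554403 ] 0.004951254294516558
```

View pics/s4.png

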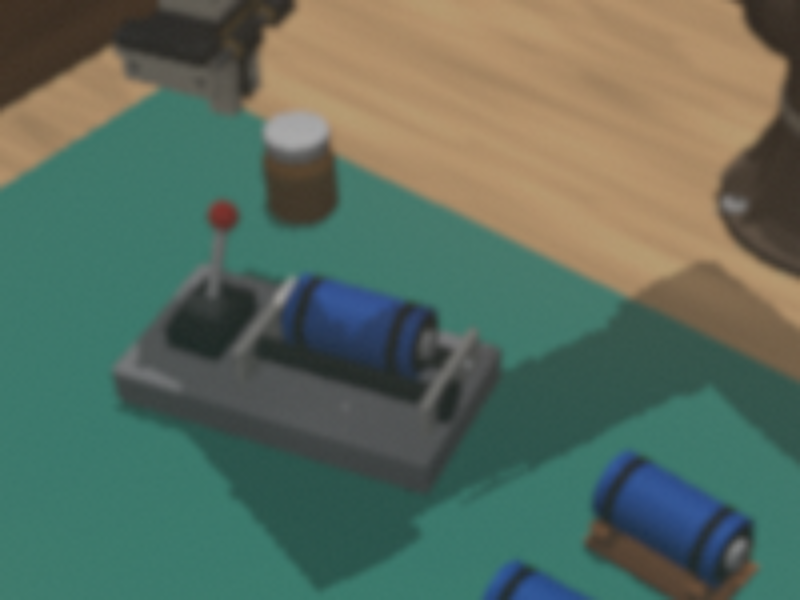

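Barrel C lies on the rollers with its top at .124, so its centre is at about .095. The lever's red knob is at (223,215) and still off. Next I'll lower the closed fingers on its robot side and push along the machine's +x.

Call:
servo_tool:
  moves:
    - {"dx":0,"dy":0,"dz":-0.04,"roll":0,"jaw":0}
    - {"dx":0,"dy":0,"dz":-0.04,"roll":0,"jaw":0}
    - {"dx":0,"dy":0,"dz":-0.035,"roll":0,"jaw":0}
    - {"dx":0,"dy":0,"dz":0,"roll":0,"jaw":0}
    - {"dx":0.0097,"dy":0.0026,"dz":0,"roll":0,"jaw":0}
    - {"dx":0.0097,"dy":0.0026,"dz":0,"roll":0,"jaw":0}
    - {"dx":0.0097,"dy":0.0026,"dz":0,"roll":0,"jaw":0}
    - {"dx":0.0097,"dy":0.0026,"dz":0,"roll":0,"jaw":0}
    - {"dx":0.0097,"dy":0.0026,"dz":0,"roll":0,"jaw":0}
    - {"dx":0,"dy":0,"dz":0,"roll":0,"jaw":0}

```text
t: 24.2
eef_pos: [0.494, -0.3125, 0.1043]
ee_rot: [-3.141, -0.0, -1.304]
force: [-0.2, 0.3, 0.0]
width: 0.0003
gripper_force: 0.0
```

Call:
servo_tool:
  moves:
    - {"dx":0.0048,"dy":0.0013,"dz":0,"roll":0,"jaw":0}
    - {"dx":0.0048,"dy":0.0013,"dz":0,"roll":0,"jaw":0}
    - {"dx":0.0029,"dy":0.0008,"dz":0,"roll":0,"jaw":0}
    - {"dx":0,"dy":0,"dz":0,"roll":0,"jaw":0}
    - {"dx":0,"dy":0,"dz":0,"roll":0,"jaw":0}
    - {"dx":0,"dy":0,"dz":0,"roll":0,"jaw":0}
    - {"dx":0,"dy":0,"dz":0,"roll":0,"jaw":0}
    - {"dx":0,"dy":0,"dz":0,"roll":0,"jaw":0}
    - {"dx":0,"dy":0,"dz":0,"roll":0,"jaw":0}
    - {"dx":0,"dy":0,"dz":0,"roll":0,"jaw":0}

```text
t: 25.45
eef_pos: [0.5056, -0.3094, 0.1046]
ee_rot: [3.142, -0.0, -1.305]
force: [-0.1, 0.2, 0.1]
width: 0.0005
gripper_force: 0.0
```

```bash
python3 - <<'E'
from h import *
s=get_state();print(s["eef_pos"],s["force"],s["width"])
p,d=grab_frame("scene"); cv2.imwrite("pics/s5.png",cv2.resize(p[90:240,190:390,::-1],(800,600)))
E
```

```text
[ 0.50555058 -0.30940847  0.1045631 ] [-0.11584178  0.19204029  0.05787291] 0.000476738826368301
```

View pics/s5.png

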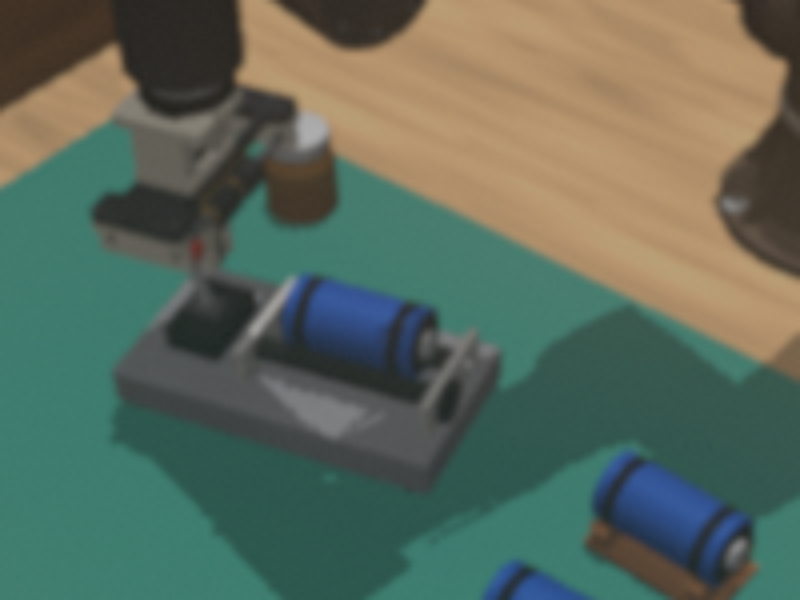

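The lever has started to swing: the knob moved from (223,215) to (196,248), with almost no force. I'll keep pushing in small steps.

Call:
servo_tool:
  moves:
    - {"dx":0.0029,"dy":0.0008,"dz":0,"roll":0,"jaw":0}
    - {"dx":0.0029,"dy":0.0008,"dz":0,"roll":0,"jaw":0}
    - {"dx":0.0019,"dy":0.0005,"dz":0,"roll":0,"jaw":0}
    - {"dx":0,"dy":0,"dz":0,"roll":0,"jaw":0}
    - {"dx":0,"dy":0,"dz":0,"roll":0,"jaw":0}
    - {"dx":0,"dy":0,"dz":0,"roll":0,"jaw":0}
    - {"dx":0,"dy":0,"dz":0,"roll":0,"jaw":0}
    - {"dx":0,"dy":0,"dz":0,"roll":0,"jaw":0}
    - {"dx":0,"dy":0,"dz":0,"roll":0,"jaw":0}
    - {"dx":0,"dy":0,"dz":0,"roll":0,"jaw":0}

```text
t: 26.75
eef_pos: [0.5133, -0.3073, 0.1046]
ee_rot: [-3.142, -0.0, -1.305]
force: [0.2, -0.2, 0.0]
width: 0.0002
gripper_force: 0.0
```

Call:
servo_tool:
  moves:
    - {"dx":0.0019,"dy":0.0005,"dz":0,"roll":0,"jaw":0}
    - {"dx":0.0019,"dy":0.0005,"dz":0,"roll":0,"jaw":0}
    - {"dx":0,"dy":0,"dz":0,"roll":0,"jaw":0}
    - {"dx":0,"dy":0,"dz":0,"roll":0,"jaw":0}
    - {"dx":0,"dy":0,"dz":0,"roll":0,"jaw":0}
    - {"dx":0,"dy":0,"dz":0,"roll":0,"jaw":0}
    - {"dx":0,"dy":0,"dz":0,"roll":0,"jaw":0}
    - {"dx":0,"dy":0,"dz":0,"roll":0,"jaw":0}
    - {"dx":0,"dy":0,"dz":0,"roll":0,"jaw":0}
    - {"dx":0,"dy":0,"dz":0,"roll":0,"jaw":0}

```text
t: 28.0
eef_pos: [0.517, -0.3063, 0.1046]
ee_rot: [3.142, 0.0, -1.305]
force: [-0.3, -0.6, 1.0]
width: 0.0007
gripper_force: 0.3
```

Call:
servo_tool:
  moves:
    - {"dx":0.0019,"dy":0.0005,"dz":0,"roll":0,"jaw":0}
    - {"dx":0.0019,"dy":0.0005,"dz":0,"roll":0,"jaw":0}
    - {"dx":0,"dy":0,"dz":0,"roll":0,"jaw":0}
    - {"dx":0,"dy":0,"dz":0,"roll":0,"jaw":0}
    - {"dx":0,"dy":0,"dz":0,"roll":0,"jaw":0}
    - {"dx":0,"dy":0,"dz":0,"roll":0,"jaw":0}
    - {"dx":0,"dy":0,"dz":0,"roll":0,"jaw":0}
    - {"dx":0,"dy":0,"dz":0,"roll":0,"jaw":0}
    - {"dx":0,"dy":0,"dz":0,"roll":0,"jaw":0}
    - {"dx":0,"dy":0,"dz":0,"roll":0,"jaw":0}

```text
t: 29.25
eef_pos: [0.5209, -0.3053, 0.1046]
ee_rot: [-3.141, -0.0, -1.305]
force: [-0.5, 1.0, 0.1]
width: 0.0005
gripper_force: 0.1
```

```bash
python3 - <<'E'
from h import *
s=get_state();print(s["eef_pos"],s["force"],s["width"])
p,d=grab_frame("scene"); cv2.imwrite("pics/s6.png",cv2.resize(p[120:200,190:297,::-1],(800,600)))
E
```

```text
[ 0.52089264 -0.30528747  0.10458043] [-0.45473065  1.00913786  0.07409377] 0.0004510216057365547
```

View pics/s6.png

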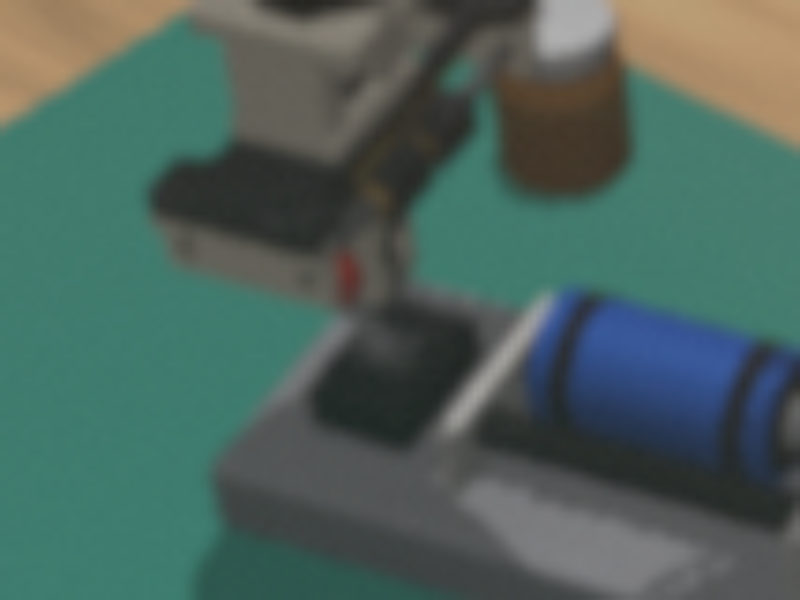

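```bash
cat > knob.py <<'E'
from h import *
c=calibration("scene");K=np.array(c["intrinsics"]);R=np.array(c["R"]);t=np.array(c["t"])
p,d=grab_frame("scene");hsv=cv2.cvtColor(p,cv2.COLOR_RGB2HSV);sub=np.zeros(p.shape[:2],bool);sub[125:175,215:265]=1
m=sub&((hsv[...,0]<8)|(hsv[...,0]>172))&(hsv[...,1]>110)&(hsv[...,2]>50);vu=np.argwhere(m);print(m.sum())
u=vu.mean(0)[::-1];print(u)
r=cv2.undistortPoints(u.reshape(1,1,2),K,np.array([c["k1"],0,0,0,0.]))[0,0];dr=R.T@np.r_[r,1];o=-R.T@t
th=np.radians(15.2);ex=np.array([np.cos(th),np.sin(th),0]);ey=np.array([-np.sin(th),np.cos(th),0]);O=np.array([.4845,-.1755,0])
s=(-.1335-(o-O)@ey)/(dr@ey);P=o+s*dr;print("knob u",(P-O)@ex,"z",P[2],"depthpts",np.median(cloud("scene",d)[m],0),"tcp u",(get_state()["eef_pos"]-O)@ex)
E
python3 knob.py
```

```text
7
[236.28571429 156.14285714]
knob u 0.025960607503414716 z 0.1288169445118572 depthpts [ 0.55370919 -0.28634486  0.13973542] tcp u 0.0010811285411580565
```

Call:
servo_tool:
  moves:
    - {"dx":0.0019,"dy":0.0005,"dz":0,"roll":0,"jaw":0}
    - {"dx":0.0019,"dy":0.0005,"dz":0,"roll":0,"jaw":0}
    - {"dx":0,"dy":0,"dz":0,"roll":0,"jaw":0}
    - {"dx":0,"dy":0,"dz":0,"roll":0,"jaw":0}
    - {"dx":0,"dy":0,"dz":0,"roll":0,"jaw":0}
    - {"dx":0,"dy":0,"dz":0,"roll":0,"jaw":0}
    - {"dx":0,"dy":0,"dz":0,"roll":0,"jaw":0}
    - {"dx":0,"dy":0,"dz":0,"roll":0,"jaw":0}
    - {"dx":0,"dy":0,"dz":0,"roll":0,"jaw":0}
    - {"dx":0,"dy":0,"dz":0,"roll":0,"jaw":0}

```text
t: 30.6
eef_pos: [0.5232, -0.3045, 0.1042]
ee_rot: [3.139, 0.001, -1.305]
force: [-4.7, -1.6, 1.5]
width: 0.0006
gripper_force: 2.6
```

Call:
servo_tool:
  moves:
    - {"dx":0.0019,"dy":0.0005,"dz":0,"roll":0,"jaw":0}
    - {"dx":0.001,"dy":0.0003,"dz":0,"roll":0,"jaw":0}
    - {"dx":0,"dy":0,"dz":0,"roll":0,"jaw":0}
    - {"dx":0,"dy":0,"dz":0,"roll":0,"jaw":0}
    - {"dx":0,"dy":0,"dz":0,"roll":0,"jaw":0}
    - {"dx":0,"dy":0,"dz":0,"roll":0,"jaw":0}
    - {"dx":0,"dy":0,"dz":0,"roll":0,"jaw":0}
    - {"dx":0,"dy":0,"dz":0,"roll":0,"jaw":0}
    - {"dx":0,"dy":0,"dz":0,"roll":0,"jaw":0}
    - {"dx":0,"dy":0,"dz":0,"roll":0,"jaw":0}

```text
t: 31.85
eef_pos: [0.5236, -0.3042, 0.1041]
ee_rot: [3.135, 0.002, -1.306]
force: [-11.9, -5.2, 3.9]
width: 0.0006
gripper_force: 6.6
```

```bash
python3 knob.py
```

```text
8
[235.5 156.5]
knob u 0.03040090068092502 z 0.1307354346146612 depthpts [ 0.55715706 -0.28589544  0.14155908] tcp u 0.004010837755569832
```

Force is rising to about 13 N while the finger stays put, so the lever is at its stop. I'll back off along −x, lift, and check.

Call:
servo_tool:
  moves:
    - {"dx":-0.01,"dy":-0.0027,"dz":0,"roll":0,"jaw":0}
    - {"dx":-0.02,"dy":-0.0054,"dz":0,"roll":0,"jaw":0}
    - {"dx":-0.03,"dy":-0.008,"dz":0,"roll":0,"jaw":0}
    - {"dx":-0.02,"dy":-0.005,"dz":0.02,"roll":0,"jaw":0}
    - {"dx":0,"dy":0,"dz":0.05,"roll":0,"jaw":0}
    - {"dx":0,"dy":-0.03,"dz":0.05,"roll":0,"jaw":0}
    - {"dx":0,"dy":-0.04,"dz":0.03,"roll":0,"jaw":0}
    - {"dx":0,"dy":-0.04,"dz":0,"roll":0,"jaw":0}
    - {"dx":0,"dy":-0.04,"dz":0,"roll":0,"jaw":0}
    - {"dx":0,"dy":0,"dz":0,"roll":0,"jaw":0}

```text
t: 33.15
eef_pos: [0.4464, -0.4766, 0.2536]
ee_rot: [3.141, 0.0, -1.308]
force: [0.1, 0.4, -0.8]
width: 0.0002
gripper_force: 0.0
```

```bash
python3 knob.py; python3 - <<'E'
from h import *
p,d=grab_frame("scene"); cv2.imwrite("pics/s7.png",cv2.resize(p[100:340,190:510,::-1],(800,600)))
E
```

```text
33
[233.42424242 157.42424242]
knob u 0.0419909616372071 z 0.1358168573487072 depthpts [ 0.56349073 -0.28785512  0.1407959 ] tcp u -0.1152901173304644
```

View pics/s7.png

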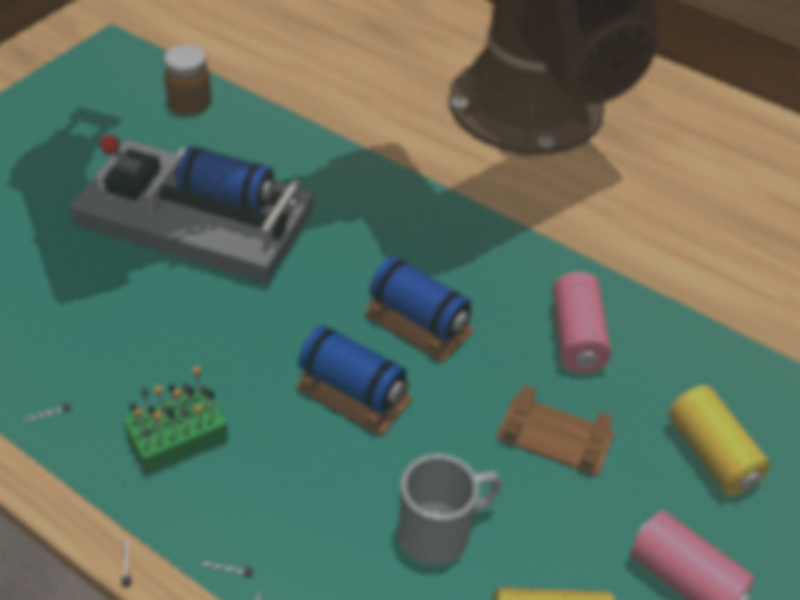

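The final crop shows the knob at (110,145), leaning away at u ≈ +.04, which mirrors its starting −.037. The loaded barrel is on the rollers at about (225,178), A and B are on their rests, and the mug, block and jar are where they were.

```bash
python3 -c "
from station import *
print(job_done())"
```

```text
the job is handed in; nothing more can be done
None
```

I found the loaded barrel by weight (about 6.2 N against 2–2.5 N for the empties) and laid it on the rollers, put both empties back on their rests, pushed the switch lever to its stop, and handed the job in at about 33 s; no verdict came back.

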